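# Load the pack jig: three slim cells in alternation and the guard board

### The job

Make up the jig for one three-cell battery pack: lay the three slim cells into its three V-grooves, one in each and centred so that both ends stick out alike, the two outer cells with the button end toward the guard board's nest and the middle one the other way round. Put the red guard board flat into its nest between the pins, gold-pad edge toward the cells and white connector at the nest's open end. Leave the thick cell, the short cell and the solder reel lying where they are.

Things in the scene. Friction and masses are not known exactly. Their poses are not given: they have to be found in the camera images.
- jig: pack jig, fixed: aluminium plate 112 (x) x 156 (y) x 6 mm, origin at its middle on the table, z up. On its -y half a black V-block, 104 mm in x, 44 in y, with three 90-degree V-grooves along y at x = -26, 0, +26 mm, centred at y = -41 mm; ridges 26.5, groove bottoms 13.5 mm above the table. A slim cell in a groove has its axis 26 mm up, sticks out 11 mm at both ends; 8 mm between cells
- nest: board nest on the jig plate's +y half (jig x 0, y +45 mm), axes as the jig's, origin in its middle on the plate, 6 mm above the table. Black rest 52 (x) x 14 (y) mm, top 10 mm above the origin; steel pins 6 mm thick, 18 mm high at x = +-23, y = +-22 mm (board lies between them, 4 mm to spare each side); end stop 20 mm high, inner face at x = +35 mm; the -x end is open
- cell_a: slim round cell, teal wrap, 18 mm in diameter, 66 mm long over the button, lying on its side, can roll; one of three alike. Plus end: white collar 4 mm wide and, 2.5 mm out of it, a steel button 7 mm across; minus end: plain flat disc. Origin on the axis at mid-length (9 mm above the flat it lies on); y runs along the cell, out of the button end; in the jig fingers find room only past its ends
- cell_b: slim round cell, teal wrap, 18 mm in diameter, 66 mm long over the button, lying on its side, can roll; one of three alike. Plus end: white collar 4 mm wide and, 2.5 mm out of it, a steel button 7 mm across; minus end: plain flat disc. Origin on the axis at mid-length (9 mm above the flat it lies on); y runs along the cell, out of the button end; in the jig fingers find room only past its ends
- cell_c: slim round cell, teal wrap, 18 mm in diameter, 66 mm long over the button, lying on its side, can roll; one of three alike. Plus end: white collar 4 mm wide and, 2.5 mm out of it, a steel button 7 mm across; minus end: plain flat disc. Origin on the axis at mid-length (9 mm above the flat it lies on); y runs along the cell, out of the button end; in the jig fingers find room only past its ends
- board: red guard circuit board, 30 (x) x 62 (y) mm, 8 mm thick over its parts (laminate 2 mm), lying flat, parts up. Origin at the middle of its underside, z up. A row of small gold pads runs along its +x long edge; the white connector block stands near its -y end, at the -x edge
- cell_fat: thick round cell in the same teal wrap, 26 mm in diameter and 66 mm long, same kind of button and collar; not for this pack. Origin on its axis at mid-length, y points out of the button end
- cell_short: thin short round cell in the same teal wrap, 14 mm in diameter and 50 mm long, same kind of button and collar; not for this pack. Origin on its axis at mid-length, y points out of the button end
- solder_reel: bystander: reel of solder wire with dark flanges, standing on one flange, 58 mm across and 36 mm high; origin at the middle of its underside

How it is judged:
At the end, for the whole second after the job is handed in: One slim cell down in each groove (10 mm lengthways, 6 mm sideways, 0.12 rad), buttons toward, away, toward the nest; guard board flat on its rest (10 mm along, 9 mm across, 0.2 rad), gold pads toward the cells; released, at rest; the two other cells and the reel within 30 mm of their starts (((x of cell_a in the frame of jig between -0.032 and -0.02 m and y of cell_a in the frame of jig between -0.051 and -0.031 m and z of cell_a in the frame of jig between 0.022 and 0.031 m and angle between the y axis of cell_a and the y axis of jig, either way round below 0.12 rad and y of jig in the frame of cell_a above 0.02 m) or (x of cell_b in the frame of jig between -0.032 and -0.02 m and y of cell_b in the frame of jig between -0.051 and -0.031 m and z of cell_b in the frame of jig between 0.022 and 0.031 m and angle between the y axis of cell_b and the y axis of jig, either way round below 0.12 rad and y of jig in the frame of cell_b above 0.02 m) or (x of cell_c in the frame of jig between -0.032 and -0.02 m and y of cell_c in the frame of jig between -0.051 and -0.031 m and z of cell_c in the frame of jig between 0.022 and 0.031 m and angle between the y axis of cell_c and the y axis of jig, either way round below 0.12 rad and y of jig in the frame of cell_c above 0.02 m)) and ((x of cell_a in the frame of jig between -0.006 and 0.006 m and y of cell_a in the frame of jig between -0.051 and -0.031 m and z of cell_a in the frame of jig between 0.022 and 0.031 m and angle between the y axis of cell_a and the y axis of jig, either way round below 0.12 rad and y of jig in the frame of cell_a below -0.02 m) or (x of cell_b in the frame of jig between -0.006 and 0.006 m and y of cell_b in the frame of jig between -0.051 and -0.031 m and z of cell_b in the frame of jig between 0.022 and 0.031 m and angle between the y axis of cell_b and the y axis of jig, either way round below 0.12 rad and y of jig in the frame of cell_b below -0.02 m) or (x of cell_c in the frame of jig between -0.006 and 0.006 m and y of cell_c in the frame of jig between -0.051 and -0.031 m and z of cell_c in the frame of jig between 0.022 and 0.031 m and angle between the y axis of cell_c and the y axis of jig, either way round below 0.12 rad and y of jig in the frame of cell_c below -0.02 m)) and ((x of cell_a in the frame of jig between 0.02 and 0.032 m and y of cell_a in the frame of jig between -0.051 and -0.031 m and z of cell_a in the frame of jig between 0.022 and 0.031 m and angle between the y axis of cell_a and the y axis of jig, either way round below 0.12 rad and y of jig in the frame of cell_a above 0.02 m) or (x of cell_b in the frame of jig between 0.02 and 0.032 m and y of cell_b in the frame of jig between -0.051 and -0.031 m and z of cell_b in the frame of jig between 0.022 and 0.031 m and angle between the y axis of cell_b and the y axis of jig, either way round below 0.12 rad and y of jig in the frame of cell_b above 0.02 m) or (x of cell_c in the frame of jig between 0.02 and 0.032 m and y of cell_c in the frame of jig between -0.051 and -0.031 m and z of cell_c in the frame of jig between 0.022 and 0.031 m and angle between the y axis of cell_c and the y axis of jig, either way round below 0.12 rad and y of jig in the frame of cell_c above 0.02 m)) and x of board in the frame of nest between -0.01 and 0.01 m and y of board in the frame of nest between -0.009 and 0.009 m and z of board in the frame of nest between 0.0065 and 0.0135 m and angle between board's own z axis and vertical below 0.12 rad and angle between the y axis of board and the x axis of jig, either way round below 0.2 rad and x of jig in the frame of board above 0.02 m and linear speed of each of cell_a, cell_b, cell_c, board below 0.02 m/s and distance of each of cell_fat, cell_short, solder_reel from where it was at the start of the episode below 0.03 m); the robot touches nothing.
It fails at once if the thick or the short cell, which do not belong in this pack, is carried off or knocked away (more than 30 mm) (distance of any of cell_fat, cell_short from where it was at the start of the episode above 0.03 m).
It fails at once if the solder reel is knocked away (more than 30 mm) (distance of solder_reel from where it was at the start of the episode above 0.03 m).
It also fails if it takes over 112 s, if anything falls off the work surface, if the arm or the gripper's body presses on something with over 40 N, if the wrist force passes 120 N, or if a joint passes its speed limit or range.

### The arm

A 7-joint arm with a two-finger parallel gripper is mounted at the origin on a cart in front of the work surface, level with it; the furniture and walls round the work are solid. World frame = base frame: x ahead of the robot, y to its left, z up, the work surface at z = 0. Lengths are in m, angles in rad, forces in N, time in s.
With the tool pointing down it reaches from about 0.4 to 0.9 m from the base axis. Payload 5.5 kg.
Tool frame: the origin (TCP) lies midway between the tips of the shut fingers; the grasp point (between the pads) lies 19 mm behind it (manip.grip_depth is the distance from the TCP to the grasp point, in m); z points along the fingers, y is the line along which they close (so a half turn about z gives the same grasp; the last joint's range is limited). The gripper opens to 92 mm and grips with 3 to 60 N. Pads are 19 mm wide; open, the fingers measure 130 mm over their backs; the gripper's body (75 mm by 190 mm) begins 47 mm behind the grasp point.
Start: joints at [0.263, 0.501, -0.427, 1.55, 0.221, 1.138, -0.21], TCP at [0.65, 0, 0.227] pointing down, gripper open.
Joint ranges: [-2.88, 2.88], [-0.31, 2.03], [-1.54, 1.56], [0.2, 2.42], [-1.41, 4.55], [0.19, 2.02], [-2.57, 2.57]. Speed limits (rad/s): [2.57, 2.57, 3.14, 3.14, 3.14, 3.14, 3.14].

### API

Orientations are given as a unit quaternion [x, y, z, w].
In Python, from bench import manip, effector, viewer gives the robot as it stands. Calls block until the motion is done:
- manip.move_pose(position, orientation): joint-space move of the TCP to a pose.
- manip.servo_line(position, ori=None, vel=0.15): straight line of the TCP; ori=None keeps the orientation; vel is the mean speed in m/s.
- manip.movej(angles): joint-space move.
- effector.open_jaws() and effector.close(f_grip=None): open the fingers fully, or close them until they stop; f_grip is the grip in N (None keeps the last).
- manip.sleep(seconds).
- manip.solve_ik(position, orientation): joint angles nearest the present ones, or None.
- viewer.get_image(name): name is "scene" or "side" or "wrist"; returns the picture (480x640x3 uint8, red, green, blue); there is no depth.
- viewer.get_calibration(name): a dict with "vfov" (degrees; the focal length in pixels is half the picture's height over the tangent of half this angle, whatever the lens; pixels are square), "cx", "cy" (the principal point, pixels), "eye" and "attitude" of the camera in the world. Camera axes: x right, y down, z forward; pixel columns grow to the right and rows downward; lengths in m; the calibration is good to about 2 mm. A picture is of the moment at which its call begins: read the wrist's pose just before it. get_calibration takes no time and is no camera call; for the wrist camera it gives the pose at the moment of the call.
A pose or a line that the arm cannot do raises manip.PlanningError and nothing moves.
- manip.hand_in(): hands the job in; it is judged then, once.
Readings, each from a call of its own:
- manip.current_clock(): time.
- manip.current_q(): joint angles.
- manip.current_joint_velocities(): joint speeds.
- manip.current_tau(): joint torques, N m.
- manip.current_tool_pos(): TCP position.
- manip.current_tcp_rot(): TCP orientation.
- manip.current_force(): force on the tool from outside, world axes, zero at the start.
- manip.current_wrist_torque(): the same for the moment, N m.
- manip.current_finger_gap(): finger opening in m.
- manip.current_gripper_force(): force on a finger pad.
Only numpy, scipy, OpenCV 4.12 (cv2) and the standard library are available. Lean on these libraries where they do the work, as an engineer would, in place of code of your own. Each camera call takes 0.05 s, during which the arm holds its last target. There are 200 camera calls.

## Working session

There is one attempt and no reset: what is moved stays moved. The work goes in short steps, each a Python script; the robot and the scene stay as the last script left them, time stands still between calls to the robot, and variables do not carry over. Pictures are saved under pics/ and viewed, at most 14 in all, crops included, and the job is handed in when it is done.

```bash
ls; mkdir -p pics; python3 - <<'E'
from bench import manip, effector, viewer
import cv2
for n in ("scene","side","wrist"):
    c=viewer.get_calibration(n); print(n,c)
    im=viewer.get_image(n); cv2.imwrite(f"pics/{n}0.png",im[:,:,::-1])
print(manip.current_tcp_rot(),manip.current_clock(),manip.grip_depth)
E
```

```text
pics
scene {'vfov': 48.922372012705694, 'cx': 318.8610108519017, 'cy': 239.66550220147636, 'eye': array([ 0.2070642 , -0.55901764,  0.6077096 ]), 'attitude': array([ 0.87769517, -0.22724083,  0.0965762 , -0.41071382])}
side {'vfov': 42.35345881594583, 'cx': 317.5951514033667, 'cy': 246.81801129843774, 'eye': array([ 0.53312948, -1.00202769,  0.70766965]), 'attitude': array([ 8.79002603e-01,  2.27059740e-02, -5.67635921e-04, -4.76275698e-01])}
wrist {'vfov': 62.29471815346826, 'cx': 320.22403201852404, 'cy': 240.53148266804243, 'eye': array([0.64927619, 0.0852473 , 0.38416296]), 'attitude': array([ 9.87566339e-01,  4.29223823e-04, -1.56983165e-03,  1.57194393e-01])}
[ 7.07097430e-01  7.07115743e-01 -5.15430389e-04 -5.33529144e-04] 0.15 0.0188
```

View pics/scene0.png

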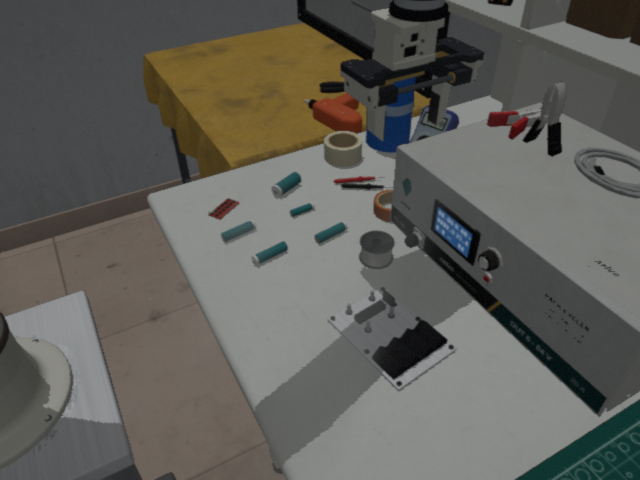

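View pics/side0.png

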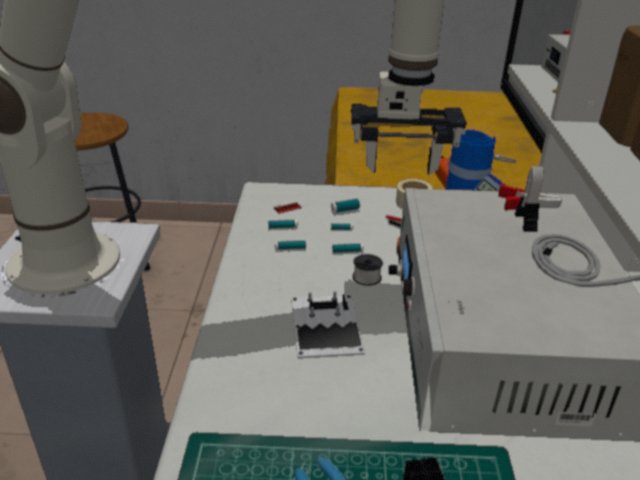

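View pics/wrist0.png

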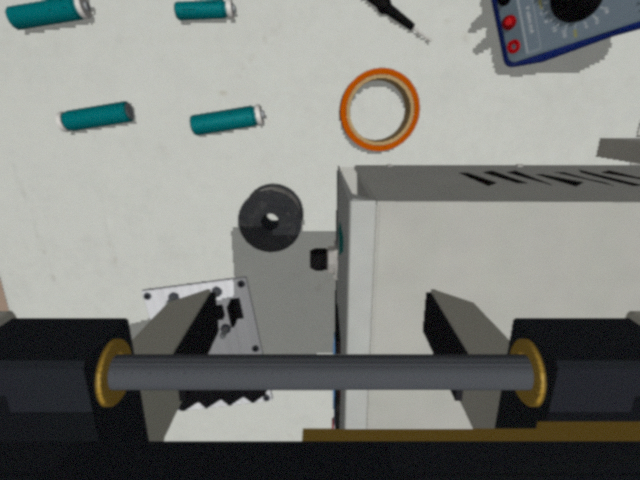

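The scene view shows the three slim cells at about (238,231), (270,252) and (330,232). The thick cell is at (287,183), the short one at (302,210), the board at (224,208), the reel at (377,247) and the jig at (392,338). The side view agrees. In the wrist view, the jig is partly hidden by the fingers and yawed a few degrees. Next I'll move the wrist camera over the work.

```bash
cat > h.py <<'E'
from bench import manip, effector, viewer
import numpy as np, cv2, json
from scipy.spatial.transform import Rotation as R
def shot(n,name):
    c=viewer.get_calibration(n); im=viewer.get_image(n)[:,:,::-1].copy()
    cv2.imwrite(f"pics/{name}.png",im)
    json.dump({k:np.asarray(v).tolist() for k,v in c.items()},open(f"pics/{name}.json","w")); return im
def load(name): return cv2.imread(f"pics/{name}.png"),json.load(open(f"pics/{name}.json"))
def ray(c,p):
    f=240/np.tan(np.radians(c["vfov"])/2)
    d=R.from_quat(c["attitude"]).apply([(p[0]-c["cx"])/f,(p[1]-c["cy"])/f,1]); return np.array(c["eye"]),d/np.linalg.norm(d)
def plane(c,p,z):
    e,d=ray(c,p); return e+d*(z-e[2])/d[2]
def tri(*cp):   # (c,p) pairs -> point, rms miss
    A=np.zeros((3,3));b=np.zeros(3);L=[ray(c,p) for c,p in cp]
    for e,d in L:
        M=np.eye(3)-np.outer(d,d);A+=M;b+=M@e
    x=np.linalg.solve(A,b); return x,[float(np.linalg.norm(np.cross(x-e,d))) for e,d in L]
def blobs(im,lo,hi,amin=300):
    m=cv2.inRange(cv2.cvtColor(im,cv2.COLOR_BGR2HSV),lo,hi)
    cs,_=cv2.findContours(m,cv2.RETR_EXTERNAL,cv2.CHAIN_APPROX_NONE)
    return [cv2.minAreaRect(k) for k in cs if cv2.contourArea(k)>amin]
TEAL=((82,90,40),(98,255,255)); 
def down(yaw):  # tool y axis along world yaw, z down
    y=np.array([np.cos(yaw),np.sin(yaw),0]);z=np.array([0,0,-1.]);x=np.cross(y,z)
    return R.from_matrix(np.c_[x,y,z]).as_quat()
E
python3 - <<'E'
from h import *
for i,p in enumerate([(0.5,0.08,0.40),(0.43,0.0,0.40),(0.53,-0.08,0.38)]):
    manip.move_pose(p,down(0)); im=shot("wrist",f"v{i}")
    c=load(f"v{i}")[1]
    for r in blobs(im,*TEAL,250):
        print(i,np.round(r[0]),np.round(r[1]),round(r[2]),np.round(plane(c,r[0],.009),3))
print(manip.current_clock())
E
```

```text
0 [366. 177.] [11. 42.] 81 [0.561 0.077 0.009]
0 [282. 174.] [11. 42.] 81 [0.447 0.081 0.009]
0 [358. 109.] [ 9. 31.] 88 [0.548 0.166 0.009]
0 [258. 111.] [13. 43.] 81 [0.417 0.163 0.009]
0 [371.  37.] [20. 50.] 65 [0.563 0.252 0.009]
1 [368. 428.] [ 25. 195.] 90 [ 0.51  -0.432  0.009]
1 [422. 116.] [12. 45.] 81 [0.562 0.078 0.009]
1 [335. 113.] [12. 44.] 81 [0.448 0.081 0.009]
1 [416.  42.] [10. 33.] 90 [0.548 0.166 0.009]
1 [312.  44.] [14. 46.] 81 [0.418 0.164 0.009]
2 [310. 416.] [ 51. 213.] 90 [ 0.513 -0.466  0.009]
2 [348.  49.] [14. 48.] 81 [0.562 0.077 0.009]
2 [252.  46.] [15. 48.] 80 [0.447 0.081 0.009]
2.35
```

```bash
python3 - <<'E'
from h import *
a=load("v0")[0][0:240,180:420]; b=load("v2")[0][100:340,210:450]
cv2.imwrite("pics/c0.png",cv2.resize(a,None,fx=2.5,fy=2.5,interpolation=cv2.INTER_CUBIC))
cv2.imwrite("pics/c2.png",cv2.resize(b,None,fx=2.5,fy=2.5,interpolation=cv2.INTER_CUBIC))
E
```

```text
(no output)
```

View pics/c0.png

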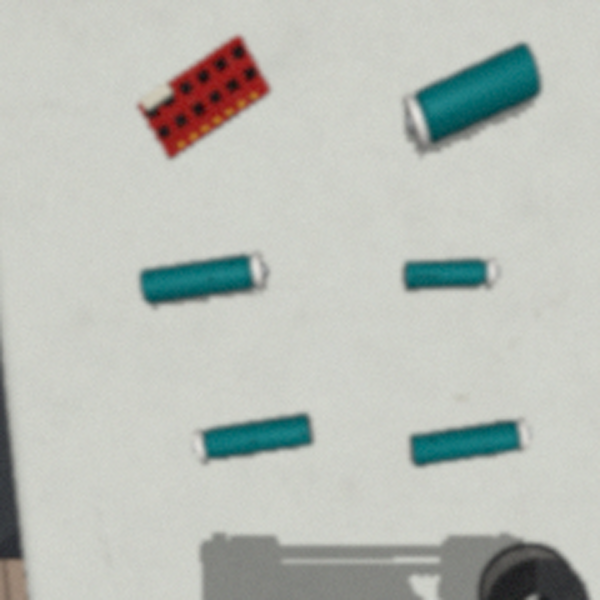

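View pics/c2.png

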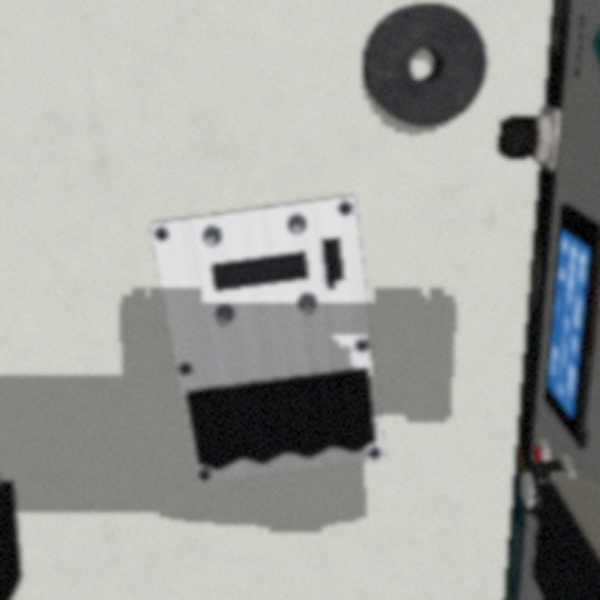

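v0: the slim cell at crop (203,278) has its button to the right, (255,436) has it to the left, and (468,441) has it to the right. The board is at (204,97), connector left and gold pads lower right. The thick and short cells are on the right at (472,95) and (447,274).

v2: the jig is yawed about +8°, with corner screws at (162,233), (346,208), (205,474) and (376,453). The nest is on top and its end stop is on the +x side, as the text says.

Next I'll get precise poses and heights from closer pairs of views.

```bash
cat >> h.py <<'E'
def px(c,P):
    f=240/np.tan(np.radians(c["vfov"])/2)
    q=R.from_quat(c["attitude"]).inv().apply(np.asarray(P)-np.array(c["eye"])); return np.array([c["cx"]+f*q[0]/q[2],c["cy"]+f*q[1]/q[2]])
def dark(im,p,r=6):   # centroid of local darkness
    g=cv2.cvtColor(im,cv2.COLOR_BGR2GRAY).astype(float); p=np.array(p,float)
    for _ in range(4):
        x0,y0=np.round(p).astype(int); w=g[y0-r:y0+r+1,x0-r:x0+r+1]
        w=np.clip(np.median(w)-25-w,0,None); yy,xx=np.mgrid[y0-r:y0+r+1,x0-r:x0+r+1]
        p=np.array([(w*xx).sum(),(w*yy).sum()])/w.sum()
    return p
E
python3 - <<'E'
from h import *
for i,p in ((3,(0.50,-0.07,0.26)),(4,(0.59,-0.04,0.26)),(5,(0.45,0.13,0.30))):
    manip.move_pose(p,down(0)); shot("wrist",f"v{i}")
V=[load(f"v{i}") for i in range(6)]
scr=np.array([(162,233),(346,208),(205,474),(376,453)])/2.5+[210,100]
s2=[dark(V[2][0],p,4) for p in scr]; W=[plane(V[2][1],p,.006) for p in s2]
for w in W:
    try:
        ps=[(V[k][1],dark(V[k][0],px(V[k][1],w),5)) for k in (2,3,4)]
        print("screw",np.round(w,4),[np.round(x,4) for x in tri(*ps)])
    except Exception as e: print("screw",np.round(w,4),e)
c=np.mean(W,0); d=W[1]-W[0]+W[3]-W[2]; print("jig",c,np.degrees(np.arctan2(d[1],d[0])))
# cells by triangulation
for g in ((.418,.164,.009),(.447,.081,.009),(.562,.077,.009),(.548,.166,.007)):
    ps=[]
    for k in (0,1,2,5):
        for r in blobs(V[k][0],*TEAL,250):
            if np.linalg.norm(np.array(r[0])-px(V[k][1],g))<12 and r[0][1]>25: ps.append((V[k][1],r[0],r))
    P,m=tri(*[q[:2] for q in ps]); print("cell",np.round(P,4),np.round(m,4))
    for c_,_,r in ps:
        b=cv2.boxPoints(r); e=sorted(range(4),key=lambda i:np.linalg.norm(b[i]-b[(i+1)%4]))[:2]
        M=[plane(c_,(b[i]+b[(i+1)%4])/2,.009) for i in e]; M.sort(key=lambda m:m[0]); v=M[1]-M[0]
        print("   mid",np.round((M[0]+M[1])[:2]/2,4),"len",round(np.linalg.norm(v),4),"yaw",round(np.degrees(np.arctan2(v[1],v[0])),1))
for k in (0,5):
    hsv=cv2.cvtColor(V[k][0],cv2.COLOR_BGR2HSV); m=cv2.inRange(hsv,(0,120,60),(8,255,255))|cv2.inRange(hsv,(172,120,60),(180,255,255))
    m[:, :150]=0; m=cv2.morphologyEx(m,cv2.MORPH_CLOSE,np.ones((5,5)))
    cs,_=cv2.findContours(m,cv2.RETR_EXTERNAL,cv2.CHAIN_APPROX_NONE)
    r=cv2.minAreaRect(max(cs,key=cv2.contourArea)); b=cv2.boxPoints(r)
    print("board",k,np.round(r[0]),np.round(r[1]),[np.round(plane(V[k][1],q,.002)[:2],4).tolist() for q in b])
cv2.imwrite("pics/c34.png",np.hstack([cv2.resize(V[k][0][y:y+300,x:x+200],None,fx=2,fy=2,interpolation=cv2.INTER_CUBIC) for k,x,y in ((3,240,120),(4,150,120))]))
cv2.imwrite("pics/c5.png",cv2.resize(V[5][0][40:240,200:460],None,fx=2.5,fy=2.5,interpolation=cv2.INTER_CUBIC))
E
```

```text
h.py:35: RuntimeWarning: invalid value encountered in divide
  p=np.array([(w*xx).sum(),(w*yy).sum()])/w.sum()
h.py:33: RuntimeWarning: invalid value encountered in cast
  x0,y0=np.round(p).astype(int); w=g[y0-r:y0+r+1,x0-r:x0+r+1]
h.py:33: RuntimeWarning: overflow encountered in scalar subtract
  x0,y0=np.round(p).astype(int); w=g[y0-r:y0+r+1,x0-r:x0+r+1]
  return _methods._mean(a, axis=axis, dtype=dtype,
  ret = ret.dtype.type(ret / rcount)
h.py:34: RuntimeWarning: overflow encountered in scalar subtract
  w=np.clip(np.median(w)-25-w,0,None); yy,xx=np.mgrid[y0-r:y0+r+1,x0-r:x0+r+1]
  math.ceil((stop - start) / step))
Traceback (most recent call last):
  File "h.py", line 35, in dark
    p=np.array([(w*xx).sum(),(w*yy).sum()])/w.sum()
                 ~^~~
ValueError: operands could not be broadcast together with shapes (0,0) (9,9)
```

```bash
sed -i 's/w=np.clip(np.median(w)-25-w,0,None)/w=np.clip(.5*(np.median(w)+w.min())-w,0,None)/' h.py
cat > m.py <<'E'
from h import *
V=[load(f"v{i}") for i in range(6)]
scr=np.array([(162,233),(346,208),(205,474),(376,453)])/2.5+[210,100]
s2=[dark(V[2][0],p,4) for p in scr]; W=[plane(V[2][1],p,.006) for p in s2]
for w in W:
    try:
        ps=[(V[k][1],dark(V[k][0],px(V[k][1],w),5)) for k in (2,3,4)]
        print("screw",np.round(w,4),[np.round(x,4) for x in tri(*ps)])
    except Exception as e: print("screw",np.round(w,4),e)
c=np.mean(W,0); d=W[1]-W[0]+W[3]-W[2]; print("jig",c,np.degrees(np.arctan2(d[1],d[0])))
for g in ((.418,.164,.009),(.447,.081,.009),(.562,.077,.009),(.548,.166,.007)):
    ps=[]
    for k in (0,1,2,5):
        for r in blobs(V[k][0],*TEAL,250):
            if np.linalg.norm(np.array(r[0])-px(V[k][1],g))<12 and r[0][1]>25: ps.append((V[k][1],r[0],r))
    P,m=tri(*[q[:2] for q in ps]); print("cell",np.round(P,4),np.round(m,4))
    for c_,_,r in ps:
        b=cv2.boxPoints(r); e=sorted(range(4),key=lambda i:np.linalg.norm(b[i]-b[(i+1)%4]))[:2]
        M=[plane(c_,(b[i]+b[(i+1)%4])/2,.009) for i in e]; M.sort(key=lambda m:m[0]); v=M[1]-M[0]
        print("   mid",np.round((M[0]+M[1])[:2]/2,4),"len",round(np.linalg.norm(v),4),"yaw",round(np.degrees(np.arctan2(v[1],v[0])),1))
for k in (0,5):
    hsv=cv2.cvtColor(V[k][0],cv2.COLOR_BGR2HSV); m=cv2.inRange(hsv,(0,120,60),(8,255,255))|cv2.inRange(hsv,(172,120,60),(180,255,255))
    m[:, :150]=0; m=cv2.morphologyEx(m,cv2.MORPH_CLOSE,np.ones((5,5)))
    cs,_=cv2.findContours(m,cv2.RETR_EXTERNAL,cv2.CHAIN_APPROX_NONE)
    r=cv2.minAreaRect(max(cs,key=cv2.contourArea)); b=cv2.boxPoints(r)
    print("board",k,np.round(r[0]),np.round(r[1]),[np.round(plane(V[k][1],q,.002)[:2],4).tolist() for q in b])
cv2.imwrite("pics/c34.png",np.hstack([cv2.resize(V[k][0][y:y+300,x:x+200],None,fx=2,fy=2,interpolation=cv2.INTER_CUBIC) for k,x,y in ((3,240,120),(4,150,120))]))
cv2.imwrite("pics/c5.png",cv2.resize(V[5][0][0:200,200:460],None,fx=2.5,fy=2.5,interpolation=cv2.INTER_CUBIC))
E
python3 m.py; python3 -c "
from h import *;print(manip.current_clock(),manip.current_tool_pos())"
```

```text
screw [ 0.4663 -0.0992  0.006 ] [array([ 0.4666, -0.0989,  0.0075]), array([0.0001, 0.0001, 0.    ])]
screw [ 0.5655 -0.085   0.006 ] [array([ 0.5656, -0.0847,  0.0082]), array([0.0002, 0.0002, 0.0003])]
screw [ 0.4936 -0.2313  0.006 ] [array([ 0.5003, -0.205 ,  0.0406]), array([0.0023, 0.0038, 0.0025])]
screw [ 0.5731 -0.2172  0.006 ] [array([ 0.574 , -0.2208, -0.0097]), array([0.0045, 0.0035, 0.0028])]
jig [ 0.52463944 -0.15815577  0.006     ] 8.997444732470989
cell [0.4182 0.1633 0.0116] [0.0004 0.0004 0.0002]
   mid [0.4173 0.1633] len 0.0572 yaw 8.0
   mid [0.4183 0.1635] len 0.0572 yaw 7.9
   mid [0.4179 0.1632] len 0.0576 yaw 7.9
cell [0.4471 0.0809 0.0105] [0.0004 0.0005 0.0003 0.0002]
   mid [0.4465 0.0806] len 0.0576 yaw 8.9
   mid [0.4476 0.0809] len 0.0572 yaw 8.5
   mid [0.4465 0.0809] len 0.0587 yaw 8.9
   mid [0.4471 0.0807] len 0.058 yaw 8.6
cell [0.5617 0.0775 0.0102] [0.0005 0.0002 0.0003 0.0004]
   mid [0.5613 0.0773] len 0.0575 yaw 8.9
   mid [0.5621 0.0775] len 0.0587 yaw 8.6
   mid [0.5615 0.0774] len 0.0581 yaw 8.7
   mid [0.5623 0.0773] len 0.0586 yaw 8.5
cell [0.5482 0.166  0.0083] [0.0003 0.0003 0.0006]
   mid [0.5478 0.166 ] len 0.0409 yaw 2.3
   mid [0.5478 0.1657] len 0.0412 yaw -0.2
   mid [0.5486 0.1662] len 0.0414 yaw 2.1
board 0 [261.  38.] [25. 49.] [[0.39, 0.2473], [0.4428, 0.2777], [0.4592, 0.2548], [0.406, 0.2234]]
board 5 [296.  73.] [29. 58.] [[0.3905, 0.2478], [0.4429, 0.278], [0.4593, 0.2545], [0.4063, 0.2233]]
4.4333 [0.45120054 0.12803252 0.29986488]
```

View pics/c34.png

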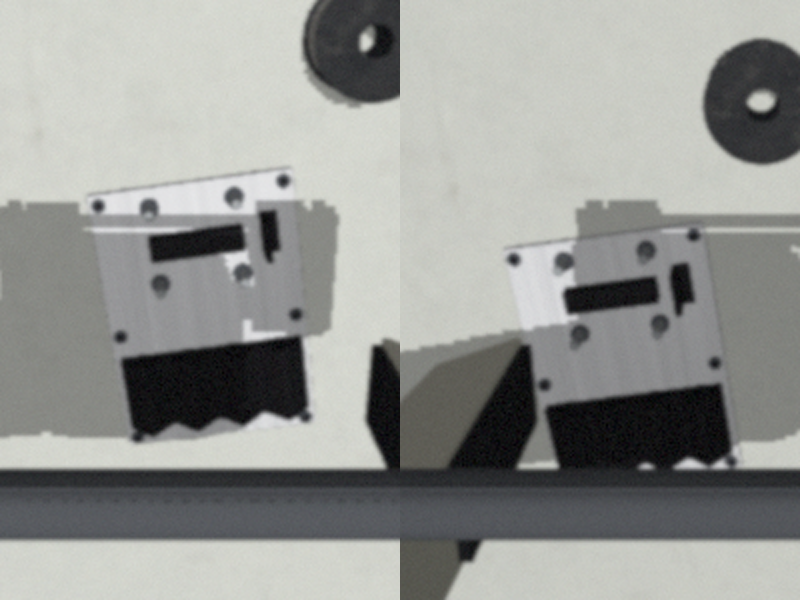

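View pics/c5.png

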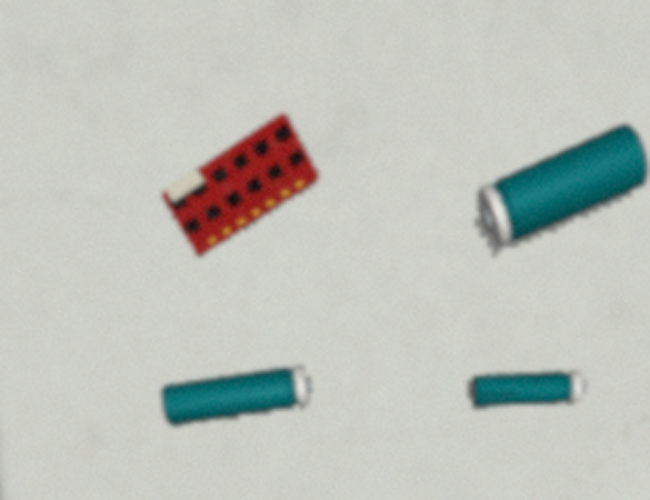

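In c34, both views show the nest rest (v3 corners (149,237), (243,225), (246,249), (152,262)), the pin tops, the end stop on the right, the mid screws and the near block corners. In c5, the board has its connector at the left, (185,188), and its gold edge at the lower right.

The automatic reading of the two lower screws was wrong because they merged with the black block, so I'll triangulate these other features instead.

```bash
python3 - <<'E'
from h import *
c3,c4,c0,c5=[load(f"v{k}")[1] for k in (3,4,0,5)]
a=lambda p:np.array(p)/2+[240,120]; b=lambda p:np.array(p)/2+[-50,120]
F={"TL":((88,195),(505,247)),"TR":((291,167),(704,222)),"s1":((98,206),(514,259)),"s2":((283,181),(694,235)),"m1":((120,337),(545,384)),"m2":((295,314),(715,362)),
"blkL":((122,357),(547,406)),"blkR":((301,336),(720,384)),"r1":((149,237),(564,291)),"r2":((243,225),(656,277)),"r3":((246,249),(659,299)),"r4":((152,262),(567,313))}
P={}
for k,(p,q) in F.items():
    P[k],m=tri((c3,a(p)),(c4,b(q))); print(k,np.round(P[k],4),np.round(m,4))
z={"TL":.006,"TR":.006,"s1":.006,"s2":.006,"m1":.006,"m2":.006,"blkL":.0265,"blkR":.0265,"r1":.016,"r2":.016,"r3":.016,"r4":.016}
Q={k:(plane(c3,a(F[k][0]),z[k])+plane(c4,b(F[k][1]),z[k]))/2 for k in F}
# jig coordinates of features (symmetric screws: x only via fit) -> planar rigid fit
J={"TL":(-56,78),"TR":(56,78),"blkL":(-52,-19),"blkR":(52,-19),"r1":(-26,52),"r2":(26,52),"r3":(26,38),"r4":(-26,38)}
A=np.array(list(J.values()))/1e3; B=np.array([Q[k][:2] for k in J])
H=(A-A.mean(0)).T@(B-B.mean(0)); yaw=np.arctan2(H[0,1]-H[1,0],H[0,0]+H[1,1])
M=np.array([[np.cos(yaw),-np.sin(yaw)],[np.sin(yaw),np.cos(yaw)]]); t=B.mean(0)-M@A.mean(0)
print("jig",t,yaw,np.degrees(yaw),"res mm",np.round((B-(A@M.T+t))*1e3,1).tolist())
for k in ("s1","s2","m1","m2"): print(k,np.round(M.T@(Q[k][:2]-t)*1e3,1))
print(tri((c0,(261,38)),(c5,(296,73))))
reel=plane(load("v2")[1],np.array((424,65))/2.5+[210,100],.036); print("reel",reel, M.T@(reel[:2]-t))
E
```

```text
TL [ 0.4613 -0.0942  0.002 ] [0.0003 0.0003]
TR [ 0.5715 -0.0799 -0.0009] [0.0004 0.0004]
s1 [ 0.467  -0.0994  0.0068] [0. 0.]
s2 [ 0.5663 -0.0857  0.0058] [0. 0.]
m1 [ 0.4776 -0.1779  0.0041] [0.0001 0.0001]
m2 [ 0.5771 -0.1633  0.0045] [0.0001 0.0001]
blkL [ 0.479  -0.1886  0.0095] [0.0005 0.0005]
blkR [ 0.5801 -0.1741  0.0109] [0. 0.]
r1 [ 0.4947 -0.1153  0.0133] [0.0004 0.0004]
r2 [ 0.5453 -0.109   0.0097] [0.0001 0.0001]
r3 [ 0.5469 -0.1213  0.0125] [0.0005 0.0005]
r4 [ 0.4961 -0.1281  0.0154] [0.0002 0.0002]
jig [ 0.52756539 -0.160078  ] 0.1462606711901568 8.380119167946654 res mm [[1.3, -2.0], [-0.6, -3.3], [2.9, 6.9], [-3.0, 5.0], [0.8, -1.9], [-0.4, -1.9], [-0.8, -1.3], [-0.1, -1.6]]
s1 [-51.2  68.7]
s2 [49.2 68. ]
m1 [-51.6  -9.4]
m2 [48.6 -9.7]
(array([0.4247998 , 0.25116447, 0.00438687]), [0.0002847472697062861, 0.0002847472697063235])
reel [ 0.60072502 -0.01054211  0.036     ] [0.09417183 0.13727702]
```

The block corners I picked are its foot on the plate: they triangulate to about 0.01 m, not the 26.5 mm ridge. I'll refit with z = 6 mm there, and triangulate the ridge ends in the side and scene views as a height check.

```bash
cat > fit.py <<'E'
from h import *
c3,c4=[load(f"v{k}")[1] for k in (3,4)]
a=lambda p:np.array(p)/2+[240,120]; b=lambda p:np.array(p)/2+[-50,120]
F={"TL":((88,195),(505,247),.006,-56,78),"TR":((291,167),(704,222),.006,56,78),"blkL":((122,357),(547,406),.006,-52,-19),"blkR":((301,336),(720,384),.006,52,-19),
"r1":((149,237),(564,291),.016,-26,52),"r2":((243,225),(656,277),.016,26,52),"r3":((246,249),(659,299),.016,26,38),"r4":((152,262),(567,313),.016,-26,38)}
B=np.array([(plane(c3,a(f[0]),f[2])+plane(c4,b(f[1]),f[2]))[:2]/2 for f in F.values()]); A=np.array([f[3:] for f in F.values()])/1e3
H=(A-A.mean(0)).T@(B-B.mean(0)); yaw=np.arctan2(H[0,1]-H[1,0],H[0,0]+H[1,1])
M=np.array([[np.cos(yaw),-np.sin(yaw)],[np.sin(yaw),np.cos(yaw)]]); t=B.mean(0)-M@A.mean(0)
print("jig",t.tolist(),yaw,"res mm",np.round((B-(A@M.T+t))*1e3,1).tolist())
json.dump({"t":t.tolist(),"yaw":yaw},open("jig.json","w"))
E
python3 fit.py; python3 - <<'E'
from h import *
j=json.load(open("jig.json")); M=R.from_euler("z",j["yaw"]).as_matrix(); t=np.array(j["t"]+[0])
pts=[(x,-.063,.0265) for x in (-.039,-.013,.013,.039)]+[(x,-.063,.0135) for x in (-.026,0,.026)]
V=load("v3")
for k in ("v2","v3"):
    im,c=load(k); im=cv2.resize(im,None,fx=3,fy=3,interpolation=cv2.INTER_CUBIC)
    for p in pts:
        q=px(c,M@p+t)*3+1; cv2.circle(im,tuple(int(v) for v in q),3,(0,0,255) if p[2]>.02 else (0,255,255),-1)
    q=(px(c,M@np.array((0,-.063,.02))+t)*3).astype(int); cv2.imwrite(f"pics/{k}z.png",im[q[1]-150:q[1]+150,q[0]-200:q[0]+200])
cv2.imwrite("pics/z.png",np.vstack([cv2.imread("pics/v2z.png"),cv2.imread("pics/v3z.png")]))
E
```

```text
jig [0.5269647751458092, -0.16278996124351788] 0.13539743218419478 res mm [[1.1, 0.0], [-0.9, -0.1], [0.4, -1.8], [-0.5, -1.9], [0.8, 0.5], [-0.4, 1.0], [-0.7, 1.7], [0.1, 0.8]]
```

View pics/z.png

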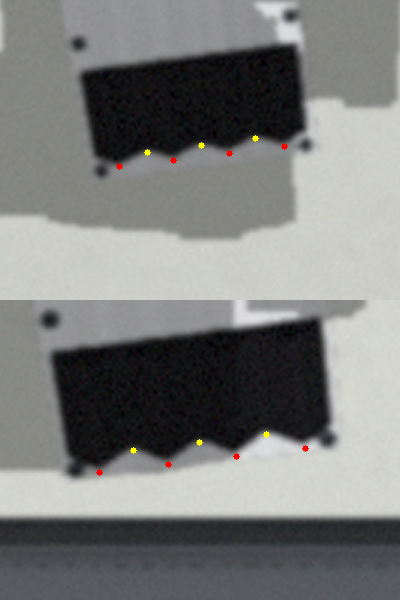

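The fitted jig model puts the ridge tops (red) and groove bottoms (yellow) on the block's visible zigzag to within about 1 mm in both views, so pose and heights agree. Next is the board. It goes first because the opening fingers would otherwise hit cell ends.

```bash
cat >> h.py <<'E'
try:
    _j=json.load(open("jig.json")); JY=_j["yaw"]; JT=np.array(_j["t"]+[0]); JM=R.from_euler("z",JY).as_matrix()
except FileNotFoundError: pass
def jig(x,y,z): return JM@np.array([x,y,z])+JT
def to_jig(P): return JM.T@(np.asarray(P)-JT)
def go(p,yaw,z): manip.move_pose([p[0],p[1],z],down(yaw))
def line(p,z,vel=.1):
    manip.servo_line([p[0],p[1],z],vel=vel); manip.sleep(.15)
def stat(s): print(s,np.round(manip.current_tool_pos(),4),"F",np.round(manip.current_force(),1),"gap",round(manip.current_finger_gap(),4),"pad",round(manip.current_gripper_force(),1),"t",round(manip.current_clock(),1))
E
python3 - <<'E'
from h import *
p=np.array([.4247,.2507]); y1=np.radians(29.9+90); y2=JY+np.pi/2; q=jig(0,.0475,0)
for P,yy in ((p,y1),(q,y2),((.418,.163),.14),(jig(-.026,-.045,0),y2),(jig(.026,-.045,0),y2)):
    s=manip.solve_ik([P[0],P[1],.02],down(yy)); print(None if s is None else np.round(s,2))
print(effector, manip.current_finger_gap())
go(p,y1,.12); line(p,.03,.15); line(p,.0015,.05); stat("down")
effector.close(12); stat("closed"); line(p,.15,.15); stat("lifted")
shot("wrist","b1")
E
```

```text
[-0.03  0.62 -0.68  2.06  0.64  0.67  0.95]
[ 0.55  0.62 -0.48  1.97  0.45  0.66  1.49]
[-0.05  0.51 -0.45  2.17  0.42  0.54 -0.67]
[ 0.69  0.63 -0.43  1.93  0.41  0.67  1.71]
[ 0.66  0.69 -0.46  1.82  0.44  0.74  1.66]
<host.Effector object at 0x7f3d52b53e00> 0.09150292192160986
down [0.4247 0.2508 0.0015] F [ 0.5 -0.4  0.6] gap 0.0917 pad 0.0 t 7.6
closed [0.4247 0.2507 0.0015] F [ 0.3 -0.1 -0.1] gap 0.0289 pad 12.0 t 8.6
lifted [0.4241 0.2504 0.1491] F [ 0.  -0.2 -0.2] gap 0.0292 pad 12.0 t 9.8
```

```bash
python3 - <<'E'
from h import *
y2=JY+np.pi/2; q=jig(0,.0475,0)
go(q,y2,.15); manip.sleep(.2); stat("over"); shot("wrist","b2")
line(q,.05,.15); line(q,.0185,.05); stat("down"); print(to_jig(manip.current_tool_pos()))
effector.open_jaws(); stat("open"); line(q,.15,.15); stat("up")
go(jig(0.02,.12,0),0,.25); manip.sleep(.2); im=shot("wrist","b3")
c=load("b3")[1]; u=px(c,jig(0,.02,.016)).astype(int); print(u)
cr=im[max(u[1]-110,0):u[1]+110,u[0]-110:u[0]+110]; cv2.imwrite("pics/b3c.png",cv2.resize(cr,None,fx=2.5,fy=2.5,interpolation=cv2.INTER_CUBIC))
E
```

```text
over [ 0.5208 -0.1141  0.1501] F [-0.6 -0.3 -0.4] gap 0.029 pad 12.0 t 11.5
down [ 0.5207 -0.1157  0.0186] F [ 0.3  0.2 -0. ] gap 0.0288 pad 12.0 t 13.5
[0.00018389 0.0475     0.01860276]
open [ 0.5206 -0.1157  0.0185] F [ 0.4 -0.4 -0.3] gap 0.0916 pad 0.0 t 14.6
up [ 0.5198 -0.1155  0.1489] F [ 0.2  0.1 -0.4] gap 0.0921 pad 0.0 t 15.8
[315 292]
```

View pics/b3c.png

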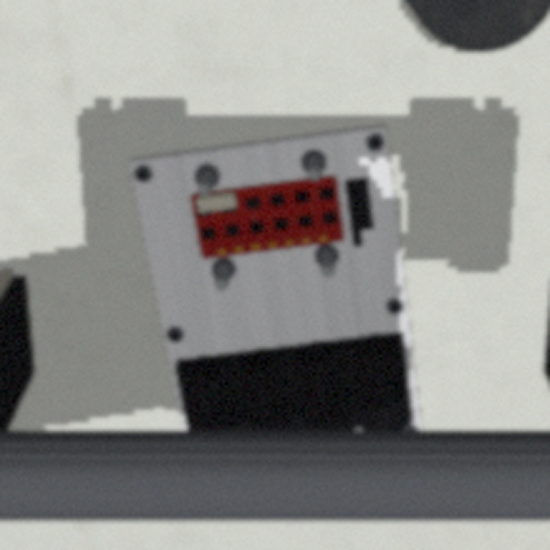

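The picture shows the board flat on the rest between the pins at about (267,216). Its gold edge faces the V-block and its connector is at the open left end. Next, the middle cell: the lower-left one, with its button toward −x.

```bash
cat >> h.py <<'E'
def pick(p,yaw,z=.003):
    go(p,yaw,.12); line(p,.03,.2); line(p,z,.05); stat("down")
    effector.close(12); stat("closed"); line(p,.15,.2); stat("lifted")
def place(x,y,dz=.0015,z=.003):
    q=jig(x,y,0); go(q,JY+np.pi/2,.15); manip.sleep(.1)
    line(q,.06,.2); line(q,.026-.009+z+dz,.05); stat("in"); print(np.round(to_jig(manip.current_tool_pos()),4))
    effector.open_jaws(); stat("open"); line(q,.15,.2)
E
python3 - <<'E'
from h import *
pick(np.array([.4437,.0802]),np.radians(8.7)); place(0,-.041)
go(jig(0.02,.06,0),0,.25); manip.sleep(.2); im=shot("wrist","d1")
c=load("d1")[1]; u=px(c,jig(0,-.02,.016)).astype(int); print(u)
cr=im[max(u[1]-110,0):u[1]+110,u[0]-110:u[0]+110]; cv2.imwrite("pics/d1c.png",cv2.resize(cr,None,fx=2.5,fy=2.5,interpolation=cv2.INTER_CUBIC))
E
```

```text
down [0.4439 0.0803 0.0032] F [ 0.2  0.4 -0.5] gap 0.0917 pad 0.0 t 19.9
closed [0.4439 0.0802 0.0031] F [-0.  -0.3  1.6] gap 0.0654 pad 12.0 t 20.4
lifted [0.4426 0.0801 0.1487] F [ 0.  -0.4 -0.3] gap 0.0653 pad 12.0 t 21.4
in [ 0.5327 -0.2035  0.0218] F [ 0.1 -0.5 -1.5] gap 0.0658 pad 12.0 t 25.1
[ 0.0002 -0.0411  0.0218]
open [ 0.5325 -0.2034  0.0215] F [-0.7 -0.1  0.3] gap 0.0916 pad 0.0 t 25.7
[312 275]
```

View pics/d1c.png

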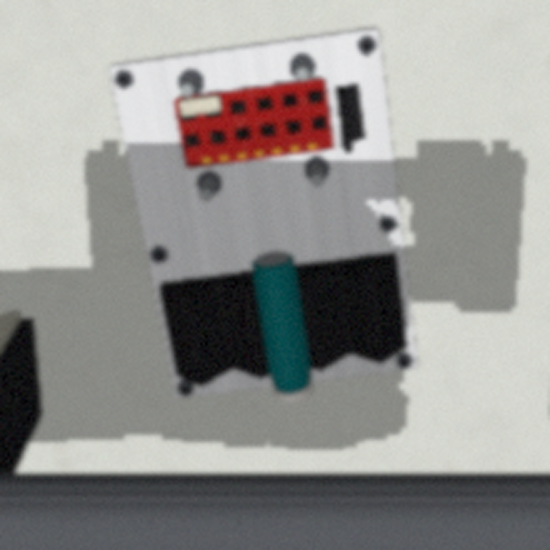

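The middle cell sits in its groove with its plain disc end toward the nest, at (273,260). For the outer cells I'll set y to about −45 mm so the opening fingers clear the pins.

```bash
python3 - <<'E'
from h import *
pick(np.array([.4210,.1638]),np.radians(7.9)); place(-.026,-.045,.002)
pick(np.array([.5650,.0779]),np.radians(8.7)); place(.026,-.045,.002)
go(jig(0.02,.06,0),0,.25); manip.sleep(.2); im=shot("wrist","e1")
c=load("e1")[1]; u=px(c,jig(0,-.02,.016)).astype(int)
cr=im[max(u[1]-110,0):u[1]+110,u[0]-110:u[0]+110]; cv2.imwrite("pics/e1c.png",cv2.resize(cr,None,fx=2.5,fy=2.5,interpolation=cv2.INTER_CUBIC))
E
```

```text
down [0.4212 0.1639 0.0032] F [0.  0.3 0.2] gap 0.092 pad 0.0 t 31.2
closed [0.4211 0.1638 0.0031] F [-0.6 -0.2  1.1] gap 0.0657 pad 12.0 t 31.7
lifted [0.4199 0.1635 0.1487] F [-0.4  0.4  0.1] gap 0.0654 pad 12.0 t 32.8
in [ 0.5075 -0.211   0.0223] F [-0.3  0.1 -0.5] gap 0.0657 pad 12.0 t 36.6
[-0.0258 -0.0452  0.0223]
open [ 0.5073 -0.2109  0.022 ] F [-0.4  0.  -0.1] gap 0.092 pad 0.0 t 37.3
down [0.5653 0.078  0.0033] F [0.  0.5 0.1] gap 0.0917 pad 0.0 t 41.5
closed [0.565  0.0779 0.0031] F [0.4 0.5 0.4] gap 0.0655 pad 12.0 t 42.1
lifted [0.5638 0.0777 0.1483] F [-0.  -0.3 -1.7] gap 0.0655 pad 12.0 t 43.1
in [ 0.5591 -0.204   0.0223] F [-0.5 -0.3 -0.5] gap 0.0657 pad 12.0 t 46.7
[ 0.0263 -0.0452  0.0223]
open [ 0.5588 -0.2039  0.022 ] F [ 0.8 -0.4  0.3] gap 0.0917 pad 0.0 t 47.3
```

View pics/e1c.png

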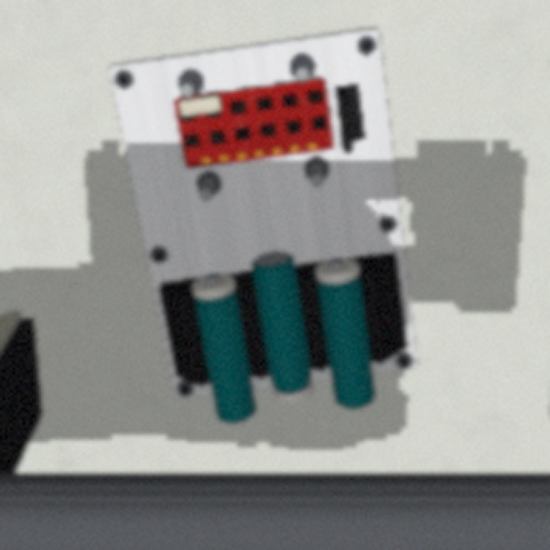

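All three cells are in, with white collars of the outer ones toward the nest at (214,288) and (337,270). I'll measure lengthwise positions numerically.

```bash
python3 - <<'E'
from h import *
im,c=load("e1")
for r in blobs(im,*TEAL,400):
    b=cv2.boxPoints(r)
    if abs(r[0][0]-312)>90 or r[0][1]>380: continue
    e=sorted(range(4),key=lambda i:np.linalg.norm(b[i]-b[(i+1)%4]))[:2]
    print([np.round(to_jig(plane(c,(b[i]+b[(i+1)%4])/2,.030))*1e3,1) for i in e])
hsv=cv2.cvtColor(im,cv2.COLOR_BGR2HSV); m=cv2.inRange(hsv,(0,120,60),(8,255,255))|cv2.inRange(hsv,(172,120,60),(180,255,255))
m[350:]=0; m=cv2.morphologyEx(m,cv2.MORPH_CLOSE,np.ones((7,7))); cs,_=cv2.findContours(m,cv2.RETR_EXTERNAL,cv2.CHAIN_APPROX_NONE)
print("board",[np.round(to_jig(plane(c,q,.018))*1e3,1).tolist() for q in cv2.boxPoints(cv2.minAreaRect(max(cs,key=cv2.contourArea)))])
im=shot("scene","s9"); cv=load("s9")[1]; u=px(cv,jig(0,0,.02)).astype(int)
cv2.imwrite("pics/s9c.png",cv2.resize(im[150:410,190:490],None,fx=2.2,fy=2.2,interpolation=cv2.INTER_CUBIC))
E
```

```text
[array([-26.2, -19.7,  30. ]), array([-25.6, -78.6,  30. ])]
[array([ 25.6, -20.4,  30. ]), array([ 25.6, -78.7,  30. ])]
[array([-0.3, -8.1, 30. ]), array([ -0.3, -67.7,  30. ])]
board [[-29.5, 62.2, 18.0], [29.6, 63.0, 18.0], [30.1, 34.7, 18.0], [-30.3, 33.6, 18.0]]
```

View pics/s9c.png

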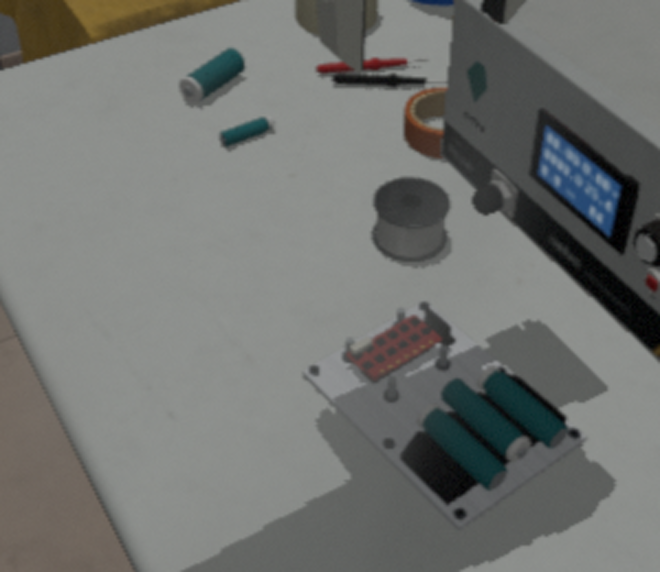

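The scene view agrees: board flat in the nest, middle button facing away, and the bystanders where they were. The outer cells sit at y ≈ −45.6 mm. That is in tolerance, but to centre them I'll nudge each from behind by about 4.5 mm with the open finger, tips at z = 28 mm so they pass above the pins and board.

```bash
python3 - <<'E'
from h import *
for x in (-.026,.026):
    q=jig(x,-.036,0); go(q,JY+np.pi/2,.12); manip.sleep(.1); line(q,.028,.12)
    print(np.round(to_jig(manip.current_tool_pos()),4))
    line(jig(x,-.028,0),.028,.02); stat("push"); print(np.round(to_jig(manip.current_tool_pos()),4))
    line(jig(x,-.032,0),.028,.05); line(jig(x,-.032,0),.12,.2)
go(jig(0.02,.06,0),0,.25); manip.sleep(.3); im=shot("wrist","f1"); c=load("f1")[1]
for r in blobs(im,*TEAL,400):
    b=cv2.boxPoints(r)
    if abs(r[0][0]-312)>90 or r[0][1]>380: continue
    e=sorted(range(4),key=lambda i:np.linalg.norm(b[i]-b[(i+1)%4]))[:2]
    print([np.round(to_jig(plane(c,(b[i]+b[(i+1)%4])/2,.030))*1e3,1) for i in e])
u=px(c,jig(0,-.02,.016)).astype(int)
cv2.imwrite("pics/f1c.png",cv2.resize(im[max(u[1]-110,0):u[1]+110,u[0]-110:u[0]+110],None,fx=2.5,fy=2.5,interpolation=cv2.INTER_CUBIC))
stat("end")
E
```

```text
[-0.0253 -0.0364  0.0289]
push [ 0.5049 -0.1939  0.0279] F [-0.   0.7  0.7] gap 0.0916 pad 0.0 t 53.4
[-0.026  -0.0279  0.0279]
[ 0.0268 -0.0364  0.029 ]
push [ 0.5565 -0.1869  0.0279] F [-0.4  0.1  0.1] gap 0.0918 pad 0.0 t 56.8
[ 0.026  -0.0278  0.0279]
[array([-26.1, -15.1,  30. ]), array([-25.8, -73.8,  30. ])]
[array([ 25.5, -14.8,  30. ]), array([ 25.5, -73.7,  30. ])]
[array([-0.3, -8.1, 30. ]), array([ -0.3, -67.5,  30. ])]
end [ 0.5386 -0.1008  0.2498] F [ 0.9 -0.  -0.2] gap 0.0917 pad 0.0 t 59.7
```

View pics/f1c.png

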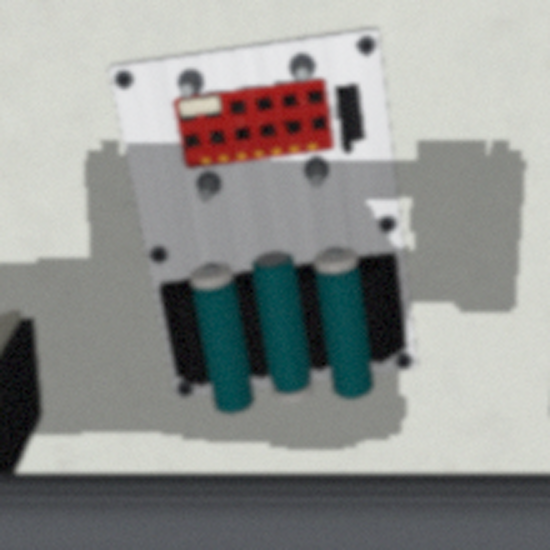

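All three cells are now centred at y ≈ −41 mm, collars at (212,276) and (336,260), and the board is unmoved.

```bash
python3 -c "
from bench import manip
print(manip.hand_in())"
```

```text
the job is handed in; nothing more can be done
None
```

I handed the job in at about 60 s of the 112 s; no verdict came back, but the last views showed all three cells centred in their grooves with buttons toward, away, toward the nest, the board flat in its nest the right way round, and the thick cell, short cell and reel where they started.

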